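Spring check of the oyster tilt stand

TASK

Check the spring of the oyster tilt stand: with the fingertips, press the round thumb pad on the corner of its plate gently down until the pointer stands level with the open window of the rider on the upright scale, without overrunning it, hold it there for about a second, then let go so that the plate springs fully back up. Only press: do not pinch, lift or drag the stand, leave the rider where it is set, and leave the jar, the dish and the canister where they stand.

Things in the scene. Friction and masses are not known exactly. Their poses are not given: they have to be found in the camera images.
- stand: tilt stand, loose, 3.4 kg: grey slab 190 x 275 x 20 mm (x -95..95, y -180..95 mm) under a level perforated metal plate 150 x 150 x 5 mm, its top 70.5 mm above the bench; beside it (x 60, y -147 mm) an upright white scale strip with ticks, 26 mm wide, top 112 mm above the bench. Origin on the bench under the plate's centre; z up, x and y along the plate's edges.
- tilt_plate (a joint): tilt of the plate about the diagonal through its (-x,-y) and (+x,+y) corners, in rad; 0 = level, held there by the spring; grows as the thumb-pad corner (+x,-y) goes down; stop at 0.26. About 2.5 N on the pad starts it, then about 0.5 N per mm of pad travel; about 10 N at the lowest rider setting.
- rider (a joint): height setting of the rider on the scale: 0 = window 12 mm below the resting pointer, grows in m downwards to 0.014 (26 mm below). A stiff slide that stays where it was set; not to be touched.
- thumb_pad (a point): centre of the top face of the thumb pad, a flat dark steel disc 26 mm across and 3.5 mm high on the plate's (+x, -y) corner, 85 mm from the tilt axis; at rest 74 mm above the bench. It goes down with the plate.
- pointer_tip (a point): tip of the pointer, a dark flat bar 8 mm wide, 4 mm thick, that runs from the plate's edge by the thumb pad in the stand's -y direction to the scale and moves with the plate. 139 mm from the tilt axis: drops 139 mm x sin(tilt), or 1.64 mm per mm of pad travel; at rest 68 mm above the bench.
- window (a point): centre of the mouth of the rider's window. The rider is a dark C-shaped block 26 mm wide, 30 mm high on the face of the scale strip, with a 10 mm high gap open towards the pointer. Pointer and window are level when both are at the same height; the tip then ends about 6 mm short of the mouth.
- jar: bystander: glass sample jar with white cap, 56 mm across, 85 mm high, beyond the stand (+x); origin at the centre of its underside
- dish: bystander: small steel bowl, 84 mm across, 30 mm high, beyond the stand (+x); origin at the centre of its underside
- canister: bystander: steel canister with lid and knob, 102 mm across, 145 mm high, to the stand's +y side; origin at the centre of its underside

How it is judged:
On the way, in this order (a step that is already met when the one before it is completed fails the run):
1. the plate is pressed down by the fingers and the pointer is held level with the window (within 4 mm of its centre) for half a second (z of pointer_tip in the frame of window between -0.004 and 0.004 m and value of joint tilt_plate above 0.05 rad and contact force between the fingers and stand above 0.5 N), for 0.5 s.
2. the plate is let go and springs back level (value of joint tilt_plate below 0.012 rad and contact force between the fingers and stand below 0.1 N), for 0.2 s.
At the end, for the whole second after the job is handed in: The plate is back level (tilt under 0.012 rad) and at rest, the stand is within 12 mm and its rider within 8 mm of where they were, and the jar, dish and canister are within 20 mm of where they were (value of joint tilt_plate below 0.012 rad and velocity of joint tilt_plate below 0.05 rad/s and distance of stand from where it was at the start of the episode below 0.012 m and distance of window from where it was at the start of the episode below 0.008 m and angle between stand's own z axis and vertical below 0.03 rad and distance of each of jar, dish, canister from where it was at the start of the episode below 0.02 m); the robot touches nothing.
It fails at once if the pointer overruns the window: more than 9 mm below its centre (z of pointer_tip in the frame of window below -0.009 m).
It fails at once if the stand is lifted, tipped or dragged by more than 12 mm, or its rider shifted by more than 8 mm (distance of stand from where it was at the start of the episode above 0.012 m or distance of window from where it was at the start of the episode above 0.008 m or angle between stand's own z axis and vertical above 0.06 rad).
It fails at once if the stand is gripped or struck hard (over 30 N) (contact force between the fingers and stand above 30 N).
It fails at once if the jar, dish or canister is lifted, tipped or moved by more than 20 mm (distance of any of jar, dish, canister from where it was at the start of the episode above 0.02 m or angle between any of jar, dish, canister's own z axis and vertical above 0.5 rad).
It also fails if it takes over 42 s, if anything falls off the work surface, if the arm or the gripper's body presses on something with over 40 N, if the wrist force passes 120 N, or if a joint passes its speed limit or range.

ROBOT

A 7-joint arm with a two-finger parallel gripper is mounted at the origin on the work surface. World frame = base frame: x ahead of the robot, y to its left, z up, the work surface at z = 0. Lengths are in m, angles in rad, forces in N, time in s.
With the tool pointing down it reaches from about 0.425 to 0.925 m from the base axis. Payload 6.8 kg.
Tool frame: the origin (TCP) lies midway between the tips of the shut fingers; the grasp point (between the pads) lies 19 mm behind it; z points along the fingers, y is the line along which they close (so a half turn about z gives the same grasp; the last joint's range is limited). The gripper opens to 85 mm and grips with 20 to 120 N. Pads are 22 mm wide; open, the fingers measure 114 mm over their backs; the gripper's body (76 mm by 85 mm) begins 54 mm behind the grasp point. The pads swing forward as they close: fully open they stand 13 mm farther back than shut.
Start: joints at [1.148, 0.477, 0.022, 1.555, -0.011, 1.109, -0.083], TCP at [0.209, -0.642, 0.231] pointing down, gripper open.
Joint ranges: [-2.96, 2.96], [-0.34, 2.1], [-1.41, 1.46], [0.24, 2.44], [-1.37, 4.51], [0.17, 1.92], [-2.96, 2.96]. Speed limits (rad/s): [2.39, 2.39, 3.14, 3.14, 3.14, 3.14, 3.14].

INTERFACE

Orientations are given as a rotation vector (axis times angle).
In Python, from bench import r gives the robot as it stands.
- The arm moves only by the tool servo_tool, never from a script. Its arguments are lists of equal length, an entry for each row: "turn": the turn, a rotation vector about the world's x, y, z in units of 5 degrees (1.0 is 5 degrees), a list of three; "slide": the shift along the world's x, y, z in units of 30 mm (1.0 is 30 mm), a list of three; "hand": the opening, from 0 (shut) to 1 (fully open). In form: {"turn": [[rx, ry, rz], ...], "slide": [[dx, dy, dz], ...], "hand": [hand, ...]}. A call has 1 to 8 rows; each row is the pose to reach, as a shift and turn from the pose commanded when the call began; what a row does not reach only later rows make up. A row lasts 1/8 s, in which the tool goes at most 62.5 mm and 10.7 degrees, less where a joint would pass 70% of its speed; a pose out of reach is approached as far as the arm can. A call with a gripper value outside its range is refused whole. The fingers move at their own pace and stop on an object; "squeeze" is the grip in N (left out, the last holds). Time passes only in rows, so rows that repeat a pose let the fingers close. It gives the time, the measured TCP pose, the force, the opening and the grip force at its end, in the units of the state.
- r.get_obs(): the state, without advancing time (a new reading comes with each control period).
- r.grab_frame(name): name is "scene" or "top" or "wrist"; returns (picture, depth): 384x512x3 uint8, red, green, blue; 384x512 float32, m along the optical axis (not along the pixel's ray), 0 where there is no reading.
- r.get_calibration(name): a dict with "fovy" (degrees; the focal length in pixels is half the picture's height over the tangent of half this angle, whatever the lens; pixels are square), "cx", "cy" (the principal point, pixels), "k1" (the pictures are not rectified: a ray, as slopes to the right and down, at radius r is drawn at 1 + k1 r^2 times it, then the intrinsics apply), "R" (3x3) and "t" (3): a world point X has camera coordinates R X + t. Camera axes: x right, y down, z forward; pixel columns grow to the right and rows downward; lengths in m; the calibration is good to about 2 mm. A picture is of the moment at which its call begins: read the wrist's pose just before it. get_calibration takes no time and is no camera call; for the wrist camera it gives the pose at the moment of the call.
- r.hand_in(): hands the job in; it is judged then, once.
The state is a dict: "clock": time; "joints": joint angles; "qvel": joint speeds; "tau": joint torques, N m; "tcp_pos": TCP position; "orientation": TCP orientation; "contact_force": force on the tool from outside, world axes, zero at the start; "moment": the same for the moment, N m; "grip_width": finger opening in m; "gripper_force": force on a finger pad.
Only numpy, scipy, OpenCV 4.12 (cv2) and the standard library are available. Lean on these libraries where they do the work, as an engineer would, in place of code of your own. Each camera call takes 0.05 s, during which the arm holds its last target. There are 200 camera calls.

## Working session

There is one attempt and no reset: what is moved stays moved. The work goes in short steps, Python scripts to look and compute and a tool call to move; the robot and the scene stay as the last step left them, time stands still between calls to the robot, and variables do not carry over. Pictures are saved under pics/ and viewed, at most 10 in all, crops included, and the job is handed in when it is done.

Besides the shell and the picture viewer there is one more tool, called after "Emit:" as name(argument=value, ...), one argument or row to a line, values as JSON. servo_tool: Moves the arm, as the interface text tells. Its arguments: {"type":"object","properties":{"turn":{"type":"array"},"slide":{"type":"array"},"hand":{"type":"array"},"squeeze":{"type":"number"}},"required":["turn","slide","hand"]}

```bash
mkdir -p pics; cat > h.py <<'E'
from bench import r
import numpy as np, cv2
def K(c):
    f=192/np.tan(np.radians(c['fovy'])/2); return f
def px2w(c,u,v,d=None,z=None):
    f=K(c); p=np.array([(u-c['cx'])/f,(v-c['cy'])/f]); q=p.copy()
    for _ in range(20): q=p/(1+c['k1']*(q@q))
    ray=np.array([q[0],q[1],1.]); R=np.array(c['R']);t=np.array(c['t'])
    o=-R.T@t; w=R.T@ray
    return o+w*(d if d is not None else (z-o[2])/w[2])
def w2px(c,X):
    X=np.array(c['R'])@np.array(X)+np.array(c['t']); q=X[:2]/X[2]
    return q*(1+c['k1']*(q@q))*K(c)+[c['cx'],c['cy']]
def snap(n,tag):
    c=r.get_calibration(n); im,d=r.grab_frame(n)
    np.savez(f'pics/{tag}.npz',im=im,d=d,**{k:np.array(v) for k,v in c.items()})
    cv2.imwrite(f'pics/{tag}.png',im[:,:,::-1]); return c,im,d
def load(tag): 
    z=np.load(f'pics/{tag}.npz'); return z,z['im'],z['d']
E
python3 - <<'E'
from h import *
a=snap('scene','s0')[1];b=snap('top','t0')[1]
for n in('scene','top'):
    c=r.get_calibration(n);print(n,c['fovy'],c['k1'],-np.array(c['R']).T@c['t'])
print(r.get_obs())
E
```

```text
scene 55.32775018804191 -0.05578085934171049 [1.00657598 0.39308467 0.57267226]
top 54.66364134982867 -0.10204614734653049 [0.49924094 0.11410994 0.88265309]
{'clock': 0.1, 'joints': array([ 1.14786947,  0.47771748,  0.0223649 ,  1.55634242, -0.01150697,
        1.10930665, -0.08309748]), 'qvel': array([-0.00135343, -0.00177011,  0.00087576, -0.00276187, -0.0005258 ,
        0.00230373,  0.00014032]), 'tau': array([ 4.78318630e-03, -5.97759247e+01,  1.61340762e+00, -2.81953490e+01,
        1.26993185e-02,  5.03743038e-03,  2.13372846e-05]), 'tcp_pos': array([ 0.20882887, -0.64132542,  0.23042763]), 'orientation': array([-3.10116886e+00, -4.92237720e-01,  5.95398638e-04]), 'contact_force': array([ 0.048392  , -0.28127195,  0.94017319]), 'moment': array([-0.05659846,  0.03189944, -0.04622744]), 'gripper_force': 0.0, 'grip_width': 0.08546856241578044}
```

View pics/s0.png

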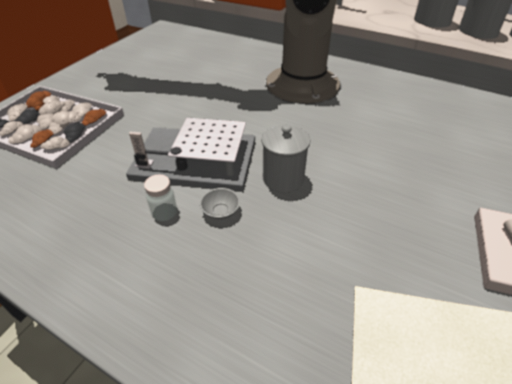

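View pics/t0.png

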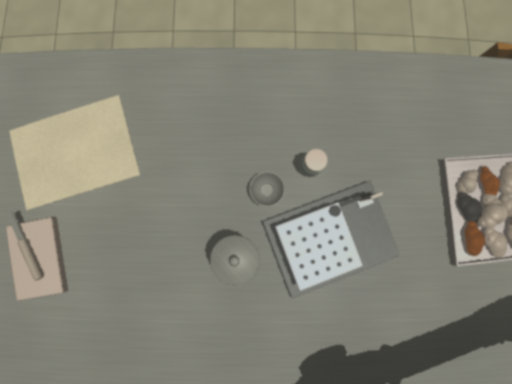

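The scene shows the stand at about (195,155), with the pad near (176,151) and the scale at (138,148). In the top view the pad is near (335,211), the scale near (372,199), the jar at (316,160) and the canister at (234,260). I'll enlarge both.

```bash
python3 - <<'E'
from h import *
_,a,_=load('s0');_,b,_=load('t0')
A=cv2.resize(a[115:195,120:220],None,fx=5.6,fy=5.6,interpolation=cv2.INTER_CUBIC)
cv2.imwrite('pics/s0c.png',A[:,:,::-1])
B=cv2.resize(b[175:300,260:400],None,fx=4.5,fy=4.5,interpolation=cv2.INTER_CUBIC)
cv2.imwrite('pics/t0c.png',B[:,:,::-1])
E
```

```text
(no output)
```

View pics/t0c.png

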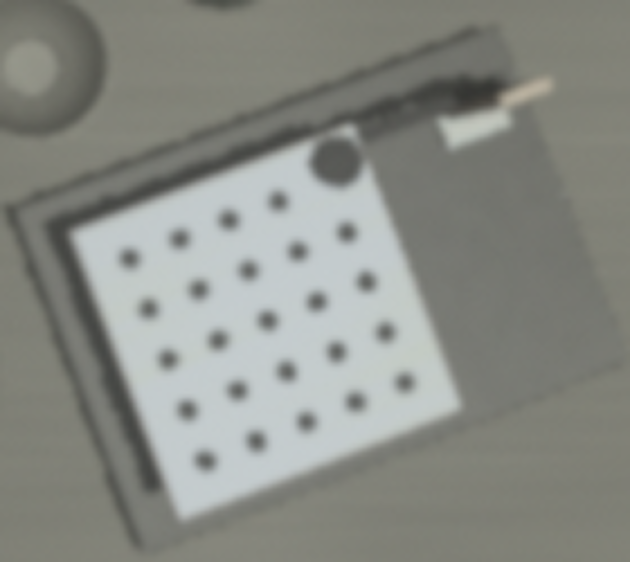

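View pics/s0c.png

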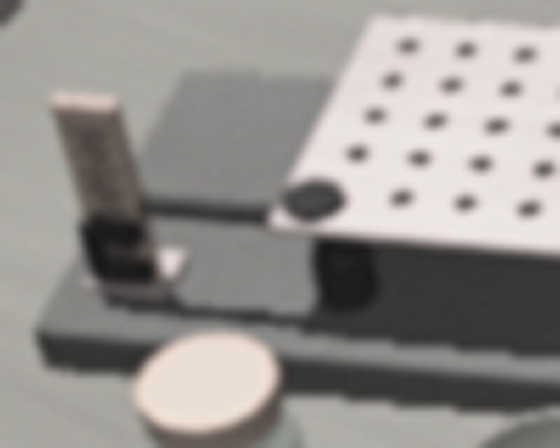

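```bash
python3 - <<'E'
from h import *
c,a,d=load('t0')
f=lambda u,v,z: px2w(c,(u+.5)/4.5-.5+260,(v+.5)/4.5-.5+175,z=z)
P=[f(352,126,.0705),f(460,408,.0705),f(182,520,.0705),f(71,231,.0705)]
for p in P: print(p.round(4))
print('edges',[np.linalg.norm(P[i]-P[i-1]).round(4) for i in range(4)])
# corners: (+x,-y),( -x,-y),(-x,+y),(+x,+y)
loc=np.array([[75,-75],[-75,-75],[-75,75],[75,75]])/1e3
W=np.array(P)[:,:2]; o=W.mean(0); H=loc.T@(W-o); th=np.arctan2(H[0,1]-H[1,0],H[0,0]+H[1,1]);
R2=np.array([[np.cos(th),-np.sin(th)],[np.sin(th),np.cos(th)]])
print('origin',o,'yaw',np.degrees(th)); 
pad=f(336,161,.074); print('pad',pad, 'pred',o+R2@[.06,-.06], 'axis-dist',(R2.T@(pad[:2]-o)))
print('scale top',f(500,103,.112),f(552,82,.112),'pred',o+R2@[.06,-.147])
print('jar',px2w(c,316,160,z=.085),'can',px2w(c,234,260,z=.15),'dish',px2w(c,266,189,z=.03))
np.savez('st.npz',o=o,th=th,pad=pad)
cs,im,ds=load('s0')
g=lambda u,v:((u+.5)/5.6-.5+120,(v+.5)/5.6-.5+115)
for n,X in dict(pad=[*(o+R2@[.06,-.06]),.074],sctop=[*(o+R2@[.06,-.147]),.112],scbot=[*(o+R2@[.06,-.147]),.02]).items():
    u=w2px(cs,X); print(n,u,(u-[120,115]+.5)*5.6-.5)
cw=r.get_calibration('wrist');ob=r.get_obs()
print('wrist',cw['fovy'],-np.array(cw['R']).T@cw['t'],np.array(cw['R']).round(3))
E
```

```text
[ 0.553  -0.0843  0.0705]
[ 0.4154 -0.136   0.0705]
[0.3627 0.0006 0.0705]
[0.5015 0.0541 0.0705]
edges [np.float64(0.1477), np.float64(0.1469), np.float64(0.1464), np.float64(0.1487)]
origin [ 0.45814802 -0.04139812] yaw 20.80327481391404
pad [ 0.53562281 -0.07524474  0.074     ] pred [ 0.53554596 -0.07617681] axis-dist [ 0.06040287 -0.05915599]
scale top [ 0.5612496  -0.14495752  0.112     ] [ 0.57126628 -0.17039611  0.112     ] pred [ 0.56644492 -0.15750488]
jar [ 0.64524831 -0.0342048   0.085     ] can [0.43457059 0.14087997 0.15      ] dish [0.58650698 0.07267852 0.03      ]
pad [175.28928008 148.98328101] [311.91996843 192.60637365]
sctop [134.49915775 131.95008492] [83.49528337 97.22047554]
scbot [143.4934393  164.09681387] [133.86326007 277.24215766]
wrist 69.36768013510051 [ 0.28781928 -0.61656929  0.37266478] [[ 0.311 -0.951 -0.002]
 [-0.899 -0.295  0.323]
 [-0.307 -0.098 -0.946]]
```

Everything agrees: edges are about 148 mm, the pad lies at local (60,-59), and the scale is where predicted. Next I move to an observation pose on the rider's +x side, tilted by 30°, with the fingers shut.

Emit:
servo_tool(
  turn=[
    [0,0,0],
    [-0.3,0.8,0.1],
    [-0.6,1.6,0.2],
    [-0.9,2.4,0.3],
    [-1.2,3.2,0.4],
    [-1.5,4.0,0.5],
    [-1.8,4.8,0.6],
    [-2.1,5.6,0.6],
  ],
  slide=[
    [1,1.5,0],
    [2,3,0],
    [3,4.5,0],
    [4,6,0],
    [5,7.5,0],
    [6,9,0],
    [7,10.5,0],
    [8,12,0],
  ],
  hand=[0,0,0,0,0,0,0,0],
)

```text
clock: 1.1
tcp_pos: [0.4497, -0.2803, 0.2314]
orientation: [2.888, 0.538, -0.772]
contact_force: [0.8, -0.6, 0.6]
grip_width: 0.0002
gripper_force: 0.0
```

Emit:
servo_tool(
  turn=[
    [0,0,0],
    [0,0,0],
    [0,0,0],
    [0,0,0],
    [0,0,0],
    [0,0,0],
  ],
  slide=[
    [1.2,1.4,0],
    [2.4,2.8,-0.7],
    [3.6,4.2,-1.5],
    [4.8,5.4,-2.7],
    [4.8,5.4,-2.7],
    [4.8,5.4,-2.7],
  ],
  hand=[0,0,0,0,0,0],
)

```text
clock: 1.85
tcp_pos: [0.5926, -0.1205, 0.1499]
orientation: [2.889, 0.538, -0.771]
contact_force: [0.6, -1.2, 0.3]
grip_width: 0.0001
gripper_force: 0.0
```

```bash
python3 - <<'E'
from h import *
c,im,d=snap('wrist','w1'); o=r.get_obs(); print(o['clock'],o['tcp_pos'],o['orientation'],o['contact_force'],o['grip_width'])
E
```

```text
1.9 [ 0.592681   -0.12137456  0.15076691] [ 2.8891967   0.53534218 -0.76917606] [ 0.08876913 -0.61523689  1.41966115] 0.00010689002782206807
```

View pics/w1.png

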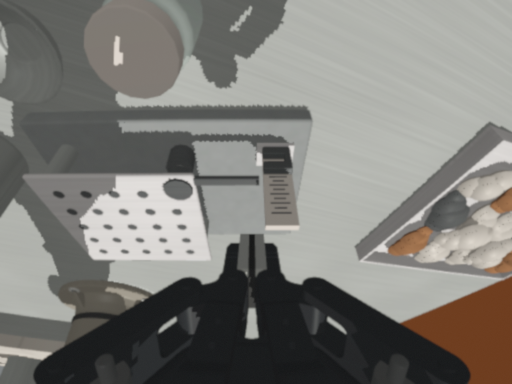

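The wrist image is upside down. It shows the rider at about (277,158), the pointer bar running (195–258, 181), the pad at (178,188) and the scale top at (281,228). I'll enlarge the crop.

```bash
python3 - <<'E'
from h import *
c,a,d=load('w1')
A=cv2.resize(a[135:240,200:320],None,fx=6,fy=6,interpolation=cv2.INTER_CUBIC)[:600]
cv2.imwrite('pics/w1c.png',A[:,:,::-1])
E
```

```text
(no output)
```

View pics/w1c.png

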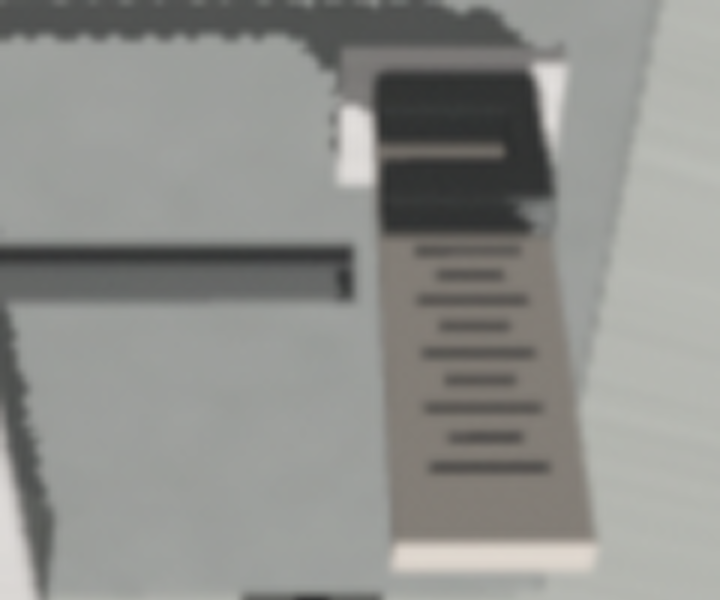

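```bash
python3 - <<'E'
from h import *
c,a,d=load('w1'); s=np.load('st.npz'); th=float(s['th']);o=s['o']
R2=np.array([[np.cos(th),-np.sin(th)],[np.sin(th),np.cos(th)]])
def P(u,v,n):
    U=(u+.5)/6-.5+200;V=(v+.5)/6-.5+135
    q=d[int(round(V)),int(round(U))]; X=px2w(c,U,V,d=q); print(n,(R2.T@(X[:2]-o)*1e3).round(1),(X[2]*1e3).round(1))
for v in (78,90,100,120,133,150,165,180,190,205,215,226): P(440,v,'rider%d'%v)
for u,v,n in [(300,252,'ptr side'),(300,275,'ptr top'),(340,285,'tip top'),(490,554,'strip top'),(480,400,'strip'),(480,510,'strip')]: P(u,v,n)
# intersect rays with plane local x = xf
def Q(u,v,xf):
    U=(u+.5)/6-.5+200;V=(v+.5)/6-.5+135
    A=px2w(c,U,V,d=.1);B=px2w(c,U,V,d=.4); a1=R2.T@(A[:2]-o);b1=R2.T@(B[:2]-o); t=(xf-a1[0])/(b1[0]-a1[0]); return ((A+t*(B-A))[2]*1e3).round(1),((a1+t*(b1-a1))[1]*1e3).round(1)
for xf in (.068,.07,.072,.074): print(xf,[Q(440,v,xf) for v in (70,108,133,158,198)])
print('strip top edge',Q(490,543,.063), 'ptr',Q(350,250,.064),Q(350,262,.064))
E
```

```text
rider78 [  72.8 -143.7] 30.5
rider90 [  72.8 -143.6] 33.4
rider100 [  71.8 -143.5] 34.6
rider120 [  69.7 -143.6] 36.8
rider133 [  67.  -143.7] 36.8
rider150 [  64.4 -143.8] 37.8
rider165 [  71.6 -142.7] 49.1
rider180 [  72.1 -142.4] 52.8
rider190 [  71.7 -142.4] 54.6
rider205 [  71.5 -142.2] 57.5
rider215 [  69.1 -142.4] 57.1
rider226 [  68.1 -142.4] 58.4
ptr side [  72.3 -121.8] 67.8
ptr top [  70.3 -121.8] 70.3
tip top [  68.7 -127.4] 70.8
strip top [  61.8 -146.1] 111.7
strip [  63.7 -146.4] 87.7
strip [  63.5 -145.1] 106.0
0.068 [(np.float64(22.8), np.float64(-144.5)), (np.float64(32.1), np.float64(-143.9)), (np.float64(37.9), np.float64(-143.6)), (np.float64(43.6), np.float64(-143.3)), (np.float64(52.4), np.float64(-142.7))]
0.07 [(np.float64(25.2), np.float64(-144.2)), (np.float64(34.4), np.float64(-143.7)), (np.float64(40.2), np.float64(-143.3)), (np.float64(45.8), np.float64(-143.0)), (np.float64(54.5), np.float64(-142.5))]
0.072 [(np.float64(27.6), np.float64(-144.0)), (np.float64(36.7), np.float64(-143.4)), (np.float64(42.4), np.float64(-143.1)), (np.float64(48.0), np.float64(-142.7)), (np.float64(56.6), np.float64(-142.2))]
0.074 [(np.float64(30.0), np.float64(-143.7)), (np.float64(39.0), np.float64(-143.1)), (np.float64(44.7), np.float64(-142.8)), (np.float64(50.2), np.float64(-142.5)), (np.float64(58.6), np.float64(-142.0))]
strip top edge (np.float64(110.8), np.float64(-146.0)) ptr (np.float64(59.3), np.float64(-129.2)) (np.float64(61.8), np.float64(-129.2))
```

The rider gap measures z 37–47 mm, so the window centre is about 42 mm. The pointer needs to drop about 26 mm, to a tilt of about 0.186, with 15.7 mm of pad travel. I'll reduce the lean to about 10° and hover over the pad.

Emit:
servo_tool(
  turn=[
    [0.4,-1.0,0],
    [0.8,-2.0,0],
    [1.1,-2.9,0],
    [1.4,-3.7,0],
    [1.4,-3.7,0],
    [1.4,-3.7,0],
    [1.4,-3.7,0],
  ],
  slide=[
    [-0.6,0.5,0],
    [-1.3,1.0,0],
    [-1.9,1.5,-0.5],
    [-1.9,1.5,-1.0],
    [-1.9,1.5,-1.6],
    [-1.9,1.5,-2.0],
    [-1.9,1.5,-2.0],
  ],
  hand=[0,0,0,0,0,0,0],
)

```text
clock: 2.78
tcp_pos: [0.5359, -0.075, 0.0892]
orientation: [3.036, 0.562, -0.269]
contact_force: [-0.3, -0.1, -0.6]
grip_width: 0.0001
gripper_force: 0.0
```

```bash
cat >> h.py <<'E'
s=np.load('st.npz'); th=float(s['th']);o=s['o']
R2=np.array([[np.cos(th),-np.sin(th)],[np.sin(th),np.cos(th)]])
def plate(c,d):
    # fit plane to upper plate region using depth, return tilt about diagonal
    L=[]
    for x in np.arange(-65,66,5):
        for y in np.arange(-65,66,5):
            if np.hypot(x-60,y+60)<25: continue
            X=np.array([*(o+R2@np.array([x,y])/1e3),.0705])
            u=w2px(c,X)
            if 2<u[0]<509 and 2<u[1]<381:
                q=d[int(round(u[1])),int(round(u[0]))]
                if q>0:
                    W=px2w(c,u[0],u[1],d=q); l=R2.T@(W[:2]-o); 
                    if abs(l).max()<.075 and abs(W[2]-.0705)<.03: L.append([*l,W[2]])
    L=np.array(L); w=np.ones(len(L),bool)
    for _ in range(5):
        A=np.c_[L[:,:2],np.ones(len(L))]; k=np.linalg.lstsq(A[w],L[w,2],rcond=None)[0]; w=abs(A@k-L[:,2])<.004
    n=np.array([1,-1])/np.sqrt(2)
    return -np.arctan(k[:2]@n), k, w.sum(), len(L)
E
python3 - <<'E'
from h import *
c,im,d=snap('wrist','w2'); ob=r.get_obs(); print(ob['clock'],ob['tcp_pos'],ob['contact_force'],plate(c,d)); print(R2.T@(ob['tcp_pos'][:2]-o))
E
```

```text
2.825 [ 0.53634115 -0.07477121  0.08976363] [ 0.302516   -0.69351614 -0.05936653] (np.float64(-0.0005312059825968217), array([7.96188585e-04, 4.49498093e-05, 7.02482501e-02]), np.int64(321), 321)
[ 0.06124256 -0.05896845]
```

View pics/w2.png

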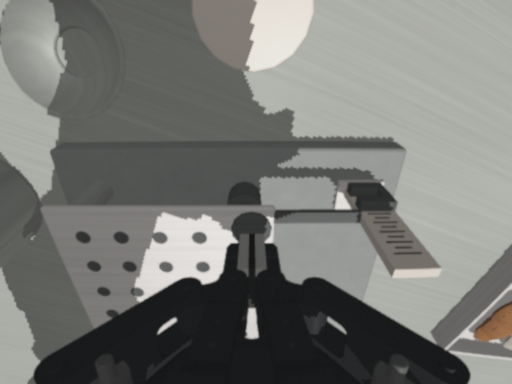

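The fingertips are over the pad at about (250,228), and the depth plane fit reads a tilt of 0.000. I'll press gently partway and measure.

Emit:
servo_tool(
  turn=[
    [0,0,0],
    [0,0,0],
    [0,0,0],
    [0,0,0],
    [0,0,0],
    [0,0,0],
    [0,0,0],
    [0,0,0],
  ],
  slide=[
    [0,0,-0.2],
    [0,0,-0.35],
    [0,0,-0.45],
    [0,0,-0.53],
    [0,0,-0.61],
    [0,0,-0.69],
    [0,0,-0.75],
    [0,0,-0.75],
  ],
  hand=[0,0,0,0,0,0,0,0],
)

```text
clock: 3.82
tcp_pos: [0.5362, -0.0749, 0.068]
orientation: [3.035, 0.562, -0.265]
contact_force: [-2.3, -0.6, 5.9]
grip_width: -0.0001
gripper_force: 2.7
```

```bash
python3 - <<'E'
from h import *
c,im,d=snap('wrist','w3'); ob=r.get_obs(); p=plate(c,d);print(ob['clock'],ob['tcp_pos'],ob['contact_force'],p,'drop mm',139*np.sin(p[0]))
E
```

```text
3.875 [ 0.53619803 -0.07486911  0.06806828] [-0.99226265  0.09525968  4.63671667] (np.float64(0.08323870116466131), array([-0.05873632,  0.05925361,  0.07031419]), np.int64(235), 235) drop mm 11.556823075351108
```

Emit:
servo_tool(
  turn=[
    [0,0,0],
    [0,0,0],
    [0,0,0],
    [0,0,0],
    [0,0,0],
  ],
  slide=[
    [0,0,-0.06],
    [0,0,-0.12],
    [0,0,-0.18],
    [0,0,-0.23],
    [0,0,-0.23],
  ],
  hand=[0,0,0,0,0],
)

```text
clock: 4.5
tcp_pos: [0.536, -0.0748, 0.0614]
orientation: [3.035, 0.562, -0.266]
contact_force: [-1.5, 0.1, 8.4]
grip_width: 0.0
gripper_force: 4.2
```

```bash
python3 - <<'E'
from h import *
c,im,d=snap('wrist','w4'); ob=r.get_obs(); p=plate(c,d);print(ob['clock'],ob['tcp_pos'],ob['contact_force'],p,'drop mm',139*np.sin(p[0]))
A=cv2.resize(im[160:260,240:390],None,fx=5,fy=5,interpolation=cv2.INTER_CUBIC)
cv2.imwrite('pics/w4c.png',A[:,:,::-1])
def P(U,V):
    q=d[V,U]; X=px2w(c,U,V,d=q); return (R2.T@(X[:2]-o)*1e3).round(1),(X[2]*1e3).round(1)
for U in range(340,362,3): print(U,[P(U,V)[1] for V in range(186,216,3)])
E
```

```text
4.55 [ 0.53594984 -0.07479607  0.06146295] [-1.99354889  0.78194921  8.29390216] (np.float64(0.15738785107661138), array([-0.11053005,  0.11390622,  0.0702639 ]), np.int64(210), 214) drop mm 21.786704503768973
340 [np.float64(20.2), np.float64(19.9), np.float64(19.8), np.float64(18.6), np.float64(20.0), np.float64(19.2), np.float64(18.9), np.float64(20.1), np.float64(20.6), np.float64(20.2)]
343 [np.float64(19.4), np.float64(20.2), np.float64(18.9), np.float64(19.0), np.float64(20.4), np.float64(19.7), np.float64(19.7), np.float64(19.5), np.float64(19.5), np.float64(19.9)]
346 [np.float64(19.3), np.float64(18.7), np.float64(20.4), np.float64(19.9), np.float64(19.6), np.float64(20.4), np.float64(20.1), np.float64(20.3), np.float64(19.9), np.float64(21.2)]
349 [np.float64(18.5), np.float64(20.6), np.float64(19.9), np.float64(19.3), np.float64(20.5), np.float64(21.3), np.float64(23.8), np.float64(24.2), np.float64(22.2), np.float64(24.8)]
352 [np.float64(19.8), np.float64(19.9), np.float64(19.7), np.float64(19.3), np.float64(20.8), np.float64(23.2), np.float64(22.2), np.float64(23.8), np.float64(22.5), np.float64(23.6)]
355 [np.float64(19.5), np.float64(20.1), np.float64(19.6), np.float64(19.1), np.float64(20.3), np.float64(23.9), np.float64(23.9), np.float64(23.7), np.float64(23.4), np.float64(23.6)]
358 [np.float64(20.5), np.float64(19.3), np.float64(19.8), np.float64(19.8), np.float64(20.5), np.float64(23.3), np.float64(23.4), np.float64(23.8), np.float64(26.9), np.float64(28.7)]
361 [np.float64(19.3), np.float64(20.1), np.float64(20.0), np.float64(18.6), np.float64(20.1), np.float64(22.9), np.float64(28.4), np.float64(31.2), np.float64(32.0), np.float64(32.6)]
```

View pics/w4c.png

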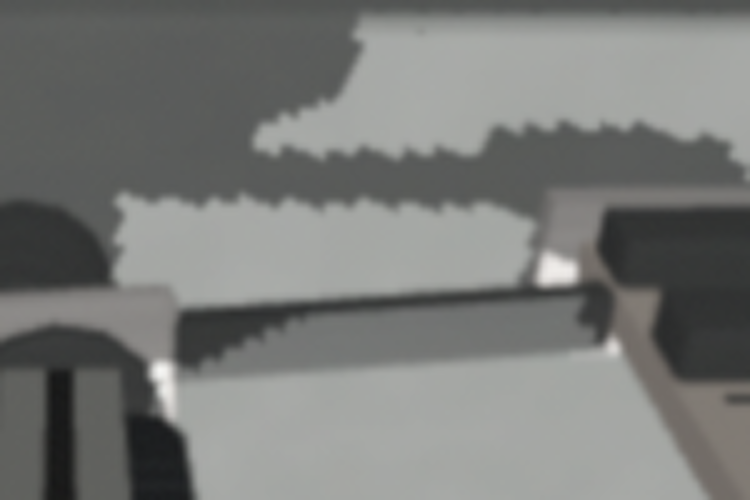

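The pointer tip at about crop (610,300) has nearly reached the gap from above. It is 21.8 mm down, so it needs about 4 mm more. I'll press 2.5 mm further and hold.

Emit:
servo_tool(
  turn=[
    [0,0,0],
    [0,0,0],
    [0,0,0],
    [0,0,0],
    [0,0,0],
    [0,0,0],
    [0,0,0],
    [0,0,0],
  ],
  slide=[
    [0,0,-0.04],
    [0,0,-0.08],
    [0,0,-0.08],
    [0,0,-0.08],
    [0,0,-0.08],
    [0,0,-0.08],
    [0,0,-0.08],
    [0,0,-0.08],
  ],
  hand=[0,0,0,0,0,0,0,0],
)

```text
clock: 5.55
tcp_pos: [0.5358, -0.0747, 0.0592]
orientation: [3.035, 0.562, -0.266]
contact_force: [-3.3, 0.6, 9.3]
grip_width: -0.0
gripper_force: 4.8
```

```bash
python3 - <<'E'
from h import *
c,im,d=snap('wrist','w5'); ob=r.get_obs(); p=plate(c,d);print(ob['clock'],ob['tcp_pos'],ob['contact_force'],p[0],'drop mm',139*np.sin(p[0]),'ptr z',68-139*np.sin(p[0]))
A=cv2.resize(im[185:245,330:420],None,fx=8,fy=8,interpolation=cv2.INTER_CUBIC)
cv2.imwrite('pics/w5c.png',A[:,:,::-1])
def P(U,V):
    q=d[V,U]; X=px2w(c,U,V,d=q); return [*(R2.T@(X[:2]-o)*1e3).round(0),(X[2]*1e3).round(1)]
for V in range(196,242,2): print(V,[[float(t) for t in P(U,V)] for U in (352,360,372,376,382)])
E
```

```text
5.6 [ 0.53576249 -0.07472183  0.05922923] [-3.33916283  0.23226731 10.23748994] 0.1852278214609977 drop mm 25.599694318794032 ptr z 42.400305681205964
196 [[72.0, -129.0, 20.1], [72.0, -135.0, 19.8], [72.0, -144.0, 19.0], [72.0, -147.0, 19.1], [72.0, -151.0, 20.0]]
198 [[71.0, -130.0, 20.0], [70.0, -136.0, 19.4], [70.0, -144.0, 19.1], [70.0, -147.0, 19.1], [71.0, -151.0, 19.7]]
200 [[70.0, -130.0, 21.0], [70.0, -135.0, 22.1], [70.0, -144.0, 21.0], [70.0, -147.0, 21.0], [70.0, -151.0, 20.9]]
202 [[70.0, -129.0, 23.7], [69.0, -135.0, 22.6], [70.0, -143.0, 23.5], [69.0, -146.0, 22.8], [70.0, -150.0, 23.9]]
204 [[68.0, -129.0, 24.0], [69.0, -134.0, 24.3], [72.0, -140.0, 30.3], [72.0, -143.0, 29.5], [72.0, -146.0, 30.6]]
206 [[67.0, -129.0, 23.8], [68.0, -134.0, 25.6], [72.0, -139.0, 32.3], [72.0, -141.0, 32.9], [71.0, -146.0, 31.7]]
208 [[65.0, -130.0, 23.6], [65.0, -135.0, 23.8], [72.0, -138.0, 35.0], [72.0, -141.0, 34.6], [72.0, -145.0, 34.7]]
210 [[63.0, -130.0, 23.9], [64.0, -135.0, 24.5], [71.0, -137.0, 36.3], [72.0, -140.0, 37.0], [72.0, -144.0, 36.9]]
212 [[62.0, -130.0, 23.9], [6
[... 995 characters left out ...]
.0, 56.5]]
230 [[46.0, -133.0, 23.4], [46.0, -139.0, 23.3], [64.0, -135.0, 47.9], [69.0, -133.0, 54.3], [71.0, -136.0, 56.7]]
232 [[40.0, -136.0, 18.6], [41.0, -142.0, 19.7], [64.0, -134.0, 49.2], [68.0, -134.0, 54.6], [70.0, -136.0, 57.2]]
234 [[38.0, -136.0, 18.7], [39.0, -142.0, 19.7], [64.0, -133.0, 51.9], [66.0, -134.0, 54.9], [67.0, -136.0, 56.4]]
236 [[37.0, -136.0, 19.6], [37.0, -143.0, 19.1], [63.0, -133.0, 52.0], [66.0, -133.0, 56.4], [66.0, -136.0, 57.0]]
238 [[35.0, -137.0, 19.4], [35.0, -143.0, 19.1], [61.0, -134.0, 51.9], [64.0, -134.0, 55.8], [65.0, -137.0, 57.2]]
240 [[33.0, -137.0, 18.7], [33.0, -143.0, 19.6], [60.0, -134.0, 52.5], [64.0, -133.0, 57.6], [64.0, -136.0, 58.1]]
```

View pics/w5c.png

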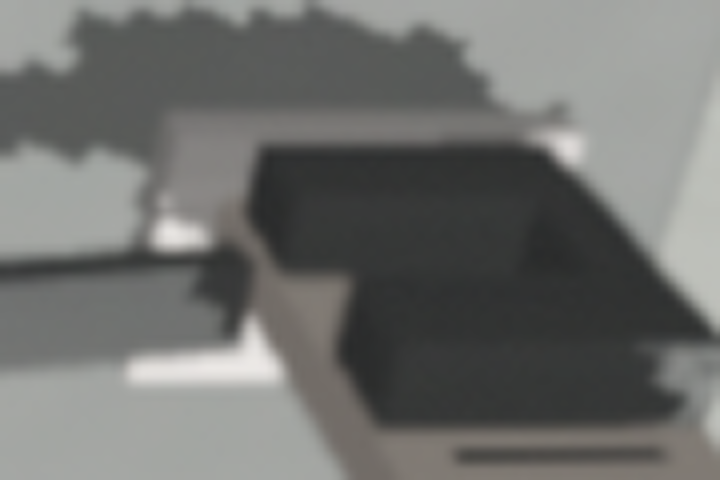

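The pointer centre is at about z 42.4 and the rider gap spans 37–47 mm, so they are level. I'll hold a little longer, then release straight up.

Emit:
servo_tool(
  turn=[
    [0,0,0],
    [0,0,0],
    [0,0,0],
    [0,0,0],
  ],
  slide=[
    [0,0,0],
    [0,0,0],
    [0,0,0],
    [0,0,0],
  ],
  hand=[0,0,0,0],
)

```text
clock: 6.1
tcp_pos: [0.5358, -0.0747, 0.0592]
orientation: [3.035, 0.562, -0.266]
contact_force: [-3.6, 1.1, 11.1]
grip_width: -0.0
gripper_force: 4.8
```

Emit:
servo_tool(
  turn=[
    [0,0,0],
    [0,0,0],
    [0,0,0],
    [0,0,0],
    [0,0,0],
    [0,0,0],
    [0,0,0],
    [0,0,0],
  ],
  slide=[
    [0,0,0.1],
    [0,0,0.25],
    [0,0,0.4],
    [0,0,0.6],
    [0,0,1.0],
    [0,0,1.5],
    [0,0,2.0],
    [0,0,2.0],
  ],
  hand=[0,0,0,0,0,0,0,0],
)

```text
clock: 7.1
tcp_pos: [0.5371, -0.0749, 0.1201]
orientation: [3.035, 0.562, -0.261]
contact_force: [0.6, -0.6, -0.1]
grip_width: -0.0
gripper_force: 0.0
```

Emit:
servo_tool(
  turn=[
    [0,0,0],
    [0,0,0],
    [0,0,0],
    [0,0,0],
  ],
  slide=[
    [0,0,0],
    [0,0,0],
    [0,0,0],
    [0,0,0],
  ],
  hand=[0,0,0,0],
)

```text
clock: 7.6
tcp_pos: [0.5359, -0.0748, 0.1182]
orientation: [3.036, 0.562, -0.266]
contact_force: [-0.6, 0.2, -0.2]
grip_width: 0.0004
gripper_force: 0.0
```

```bash
python3 - <<'E'
from h import *
c,im,d=snap('wrist','w6'); ob=r.get_obs(); p=plate(c,d);print(ob['clock'],ob['tcp_pos'],ob['contact_force'],p)
if abs(p[0])<.008: print(r.hand_in())
E
```

```text
7.65 [ 0.53590229 -0.07484539  0.11829094] [ 0.21986343 -0.36356069  0.3460562 ] (np.float64(-0.0028252774801369508), array([ 0.00242611, -0.00156944,  0.07026082]), np.int64(428), 428)
the job is handed in; nothing more can be done
None
```

I pressed the thumb pad until the pointer was within about 0.5 mm of the window's centre by my camera measurement, held it there for over a second, and released it. The plate sprang back level (measured tilt about 0.003 rad), and I handed the job in at 7.65 s; the hand-in returned no verdict.

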